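# Switch on the fume extractor at its guarded toggle

## Task

Switch on the fume extractor: with a finger, tip the red guard up and back by its upright tab, push the toggle under it fully over to the on side (towards the guard's hinge, where the green dot is), then tip the guard forward again so that it drops shut. Only light nudges are needed: neither box may be picked up or shoved along the bench. Leave the blue guard and its toggle as they are, and leave the stamp, the jar and the phone where they lie.

Things in the scene. Friction and masses are not known exactly. Their poses are not given: they have to be found in the camera images.
- red_box: fume extractor switch box, to be operated: grey steel box with a RED guard with an upright finger tab, 170 long (x) x 110 wide (y) x 60 high, 3 kg, loose on the bench, left or right. Origin: centre of its underside; z up; +x runs from the guard's free front to its hinge, away from the robot, turned up to 0.35 rad. Flat top panel at z = 60.
- blue_box: polisher switch box, same build, to be left alone: grey steel box with a BLUE guard with an upright finger tab, 170 long (x) x 110 wide (y) x 60 high, 3 kg, loose on the bench, left or right. Origin: centre of its underside; z up; +x runs from the guard's free front to its hinge, away from the robot, turned up to 0.35 rad. Flat top panel at z = 60.
- red_hinge (a point): middle of the red guard's hinge axis, on the box at x = 35, y = 0, z = 64 mm in the box frame; axis along the box's y; axes as the box's. Guard shut, mm from here: front wall 60 wide at x = -95, z = 2 to 44; flat top, upper face z = 48, x = -15 to -95; on it an upright tab 46 wide, 4 thick at x = -40, z = 48 to 93; sloping rear wall; side walls; open below. Guard and tab stay within 107 of the axis
- red_guard (a joint): angle of the red guard, rad: 0 shut, grows as its front goes up and back over the hinge, stop at 1.75. Light (70 g): falls shut from below about 0.85, falls open onto its stop and rests there from above about 1.05. A finger on the robot's side of the tab, near its top, pushing level towards the hinge (+x) for some 115 mm (to 1.1 or more) tips it up with 2 N; the guard then leans on that finger and falls open as it is raised
- red_guard_tab (a point): middle of the top edge of the solid red finger tab on the red guard (moves with it). Shut: x = -5, z = 157 mm in the box frame. Open on its stop the tab points back, its edge at x = 134, z = 87, and above it the outer face of the guard's top stands steeply from x = 88, z = 95 to x = 99, z = 149, facing away from the robot: a finger behind that face, pulling to -x, brings the guard over until it drops
- red_toggle (a joint): angle of the toggle under the red guard, rad: 0 off (leans 0.4 rad to the box's -x, away from the hinge), 0.8 on (leans 0.4 rad to +x, to the hinge and green dot). Stiff (about 1.5 N at the tip), stays where left, even half-way. Pivot at x = -20, y = 0, z = 60 mm in the box frame; steel bar 10 thick. It clears the shut guard in any position
- red_toggle_tip (a point): centre of the white ball end (13 mm across, 34 from the pivot) of the red box's toggle (moves with it); off: x = -33, z = 91; on: x = -7, z = 91 mm in the box frame; half-way its top reaches z = 101
- blue_guard (a joint): angle of the blue guard, rad, as for the red one; starts shut at 0
- blue_toggle (a joint): angle of the toggle under the blue guard, rad, as for the red one; starts off at 0
- stamp: wooden printing block 60 x 50 x 22 with a turned knob on top, 56 high in all, loose; origin: centre of its underside
- jar: closed glass jar with a yellow cap, 54 across, 75 high, loose; origin: centre of its underside
- phone: black phone lying flat, 150 x 74 x 9, loose; origin: centre of its underside
Not all that is in view belongs to the job. What is shaped like the red_box but yellow is not meant.

How it is judged:
On the way, in this order (a step that is already met when the one before it is completed fails the run):
1. the red guard is tipped up, clear of the toggle (value of joint red_guard above 0.8 rad), for 0.1 s.
2. with the guard up, the toggle is pushed fully over to on (value of joint red_toggle above 0.62 rad and value of joint red_guard above 0.5 rad), for 0.1 s.
3. the red guard is shut again (value of joint red_guard below 0.08 rad), for 0.2 s.
At the end, for the whole second after the job is handed in: The red toggle is on (joint over 0.62 of 0.8 rad) under the shut red guard (under 0.08 rad); the blue guard is shut (under 0.08 rad) and its toggle off (under 0.15 rad); both boxes stand within 30 mm, and stamp, jar and phone within 25 mm, of where they began; the red box is at rest (value of joint each of red_guard, blue_guard below 0.08 rad and value of joint red_toggle above 0.62 rad and value of joint blue_toggle below 0.15 rad and distance of each of red_box, blue_box from where it was at the start of the episode below 0.03 m and distance of each of stamp, jar, phone from where it was at the start of the episode below 0.025 m and linear speed of red_box below 0.02 m/s); the robot touches nothing.
It fails at once if the red box is picked up or shoved (30 mm) (distance of red_box from where it was at the start of the episode above 0.03 m).
It fails at once if the blue box is picked up or shoved (30 mm) (distance of blue_box from where it was at the start of the episode above 0.03 m).
It fails at once if the blue guard is opened (0.3 rad) or its toggle moved (0.15 rad) (value of joint blue_guard above 0.3 rad or value of joint blue_toggle above 0.15 rad).
It fails at once if the stamp, jar or phone is moved or lifted (25 mm) (distance of any of stamp, jar, phone from where it was at the start of the episode above 0.025 m).
It also fails if it takes over 58 s, if anything falls off the work surface, if the arm or the gripper's body presses on something with over 40 N, if the wrist force passes 120 N, or if a joint passes its speed limit or range.

## Robot

A 6-joint arm with a two-finger parallel gripper is mounted at the origin on the work surface. World frame = base frame: x ahead of the robot, y to its left, z up, the work surface at z = 0. Lengths are in m, angles in rad, forces in N, time in s.
With the tool pointing down it reaches from about 0.275 to 0.725 m from the base axis. Payload 15.9 kg.
Tool frame: the origin (TCP) lies midway between the tips of the shut fingers; the grasp point (between the pads) lies 19 mm behind it; z points along the fingers, y is the line along which they close (so a half turn about z gives the same grasp; the last joint's range is limited). The gripper opens to 85 mm and grips with 20 to 120 N. Pads are 22 mm wide; open, the fingers measure 114 mm over their backs; the gripper's body (76 mm by 85 mm) begins 54 mm behind the grasp point. The pads swing forward as they close: fully open they stand 13 mm farther back than shut.
Start: joints at [1.34, 0.213, -0.034, 1.323, 0, 1.571], TCP at [0.114, 0.487, 0.231] pointing down, gripper open.
Joint ranges: [-2.98, 2.98], [-0.74, 1.72], [-1.14, 1.35], [-2.1, 2.04], [-1.57, 1.44], [-3.14, 3.14]. Speed limits (rad/s): [1.89, 1.89, 2.39, 2.57, 3.14, 3.14].

## Interface

Orientations are given as a unit quaternion [x, y, z, w].
In Python, from plant import env gives the robot as it stands. The module is installed in compiled form; this text tells all that it offers.
- The arm moves only by the tool send_rows, never from a script. Its argument "deltas" is a list of rows, each a list of 4 numbers: the shift along the world's x, y, z in m, then the turn about the world's z in degrees. A call has 1 to 5 rows; each row is the pose to reach, as a shift and turn from the pose commanded when the call began; what a row does not reach only later rows make up. A row lasts 1/8 s, in which the tool goes at most 62.5 mm and 10.7 degrees, less where a joint would pass 70% of its speed; a pose out of reach is approached as far as the arm can. A call with a gripper value outside its range is refused whole. "fingers" is the closure, from 0 (fully open) to 1 (shut), set as the call begins (left out, the last holds). The fingers move at their own pace and stop on an object; "squeeze" is the grip in N (left out, the last holds). Time passes only in rows, so rows that repeat a pose let the fingers close. It gives the time, the measured TCP pose, the force, the opening and the grip force at its end, in the units of the state.
- env.get_state(): the state, without advancing time (a new reading comes with each control period).
- env.get_image(name): name is "scene" or "top" or "wrist"; returns a dict with "color" (400x640x3 uint8, blue, green, red), "depth" (400x640 float32, m along the optical axis (not along the pixel's ray), 0 where there is no reading), "vfov" (degrees; the focal length in pixels is half the picture's height over the tangent of half this angle, whatever the lens; pixels are square), "cx", "cy" (the principal point, pixels), "eye" and "rotation" of the camera in the world. Camera axes: x right, y down, z forward; pixel columns grow to the right and rows downward; lengths in m; the calibration is good to about 2 mm. The wrist camera is an equidistant fisheye: a pixel r from the principal point sees the ray r / f radians off the axis. A picture is of the moment at which its call begins.
- env.finish_job(): hands the job in; it is judged then, once.
Trained networks look in the newest picture that a camera, given by its name, has taken for a name from the list of things; names that differ only in an ending like _2 or _b are one class to them, and where a whole thing is asked for, a point or a joint stands for the part that bears it (a point fixed in the world has none). Each returns a list of dicts, best first, with "p" (0 to 1); they miss things now and then, are a little off and sometimes report something else, mostly with a low value. They report only what shows in the picture. A call takes as long as a camera call. They do not tell look-alikes from the thing itself.
- env.silhouettes(camera, label): "region" (400x640 bool, what is visible of it) and "extent" ([left, top, right, bottom] in pixels, round what is visible of it).
The state is a dict: "time_s": time; "qpos": joint angles; "qd": joint speeds; "joint_torque": joint torques, N m; "position": TCP position; "ee_rot": TCP orientation; "wrist_force": force on the tool from outside, world axes, zero at the start; "torque": the same for the moment, N m; "opening": opening from 0.0 (shut) to 1.0 (fully open); "grip_force": force on a finger pad.
Only numpy, scipy, OpenCV 4.12 (cv2) and the standard library are available. Lean on these libraries where they do the work, as an engineer would, in place of code of your own. Each camera call takes 0.05 s, during which the arm holds its last target. There are 200 camera calls.

## Working session

There is one attempt and no reset: what is moved stays moved. The work goes in short steps, Python scripts to look and compute and a tool call to move; the robot and the scene stay as the last step left them, time stands still between calls to the robot, and variables do not carry over. Pictures are saved under pics/ and viewed, at most 10 in all, crops included, and the job is handed in when it is done.

Besides the shell and the picture viewer there is one more tool, called after "Emit:" as a command line: name --pt "numbers of a row" for each row, then --argument value for the rest. send_rows: Moves the arm, as the interface text tells. Its arguments: {"type":"object","properties":{"deltas":{"type":"array","items":{"type":"array","items":{"type":"number"}}},"fingers":{"type":"number"},"squeeze":{"type":"number"}},"required":["deltas"]}

```bash
mkdir -p pics; cat > h.py <<'E'
import numpy as np, cv2
from plant import env
def pts(im):
    f=200/np.tan(np.radians(im["vfov"])/2); d=im["depth"]
    v,u=np.mgrid[0:400,0:640]
    P=np.stack([(u-im["cx"])/f*d,(v-im["cy"])/f*d,d],-1)
    return P@np.array(im["rotation"]).T+np.array(im["eye"])
E
python3 - <<'E'
from h import *
ims=[]
for c in("scene","top"):
    im=env.get_image(c); ims.append(im["color"]); np.savez(c+".npz",**{k:np.array(v) for k,v in im.items()})
    P=pts(im); print(c,im["eye"],np.array(im["rotation"]).round(2).tolist())
    for l in("red_box","blue_box","red_guard","red_guard_tab","blue_guard","stamp","jar","phone"):
        for r in env.silhouettes(c,l)[:4]:
            m=r["region"]&(im["depth"]>0); print(l,round(r["p"],2),np.array(r["extent"]).round().tolist(),np.median(P[m],0).round(3) if m.any() else None, np.percentile(P[m][:,2],98).round(3) if m.any() else '')
cv2.imwrite("pics/a.png",cv2.resize(np.vstack(ims),(700,875))[:, :][0:875] if 0 else ims[0]); cv2.imwrite("pics/b.png",ims[1])
E
```

```text
Traceback (most recent call last):
  File "h.py", line 7, in pts
    return P@np.array(im["rotation"]).T+np.array(im["eye"])
           ~^~~~~~~~~~~~~~~~~~~~~~~~~~~
ValueError: matmul: Input operand 1 has a mismatch in its core dimension 0, with gufunc signature (n?,k),(k,m?)->(n?,m?) (size 4 is different from 3)
```

Rotation is a quaternion.

```bash
sed -i 's/np.array(im\["rotation"\]).T/R.from_quat(im["rotation"]).as_matrix().T/; 1a from scipy.spatial.transform import Rotation as R' h.py
python3 - <<'E'
from h import *
ims=[]
for c in("scene","top"):
    im=env.get_image(c); ims.append(im["color"]); np.savez(c+".npz",**{k:np.array(v) for k,v in im.items()})
    P=pts(im); print(c,im["eye"],R.from_quat(im["rotation"]).as_matrix().round(2).tolist())
    for l in("red_box","blue_box","red_guard","red_guard_tab","blue_guard","stamp","jar","phone"):
        for r in env.silhouettes(c,l)[:4]:
            m=r["region"]&(im["depth"]>0); print(l,round(r["p"],2),np.array(r["extent"]).round().tolist(),np.median(P[m],0).round(3) if m.any() else None, np.percentile(P[m][:,2],98).round(3) if m.any() else '')
cv2.imwrite("pics/a.png",ims[0]); cv2.imwrite("pics/b.png",ims[1])
E
```

```text
scene [ 1.20327904 -0.24555961  1.20536038] [[0.23, 0.79, -0.57], [0.97, -0.19, 0.13], [-0.0, -0.59, -0.81]]
red_box 0.7 [157.0, 179.0, 212.0, 223.0] [ 0.299 -0.511  0.061] 0.132
red_box 0.64 [271.0, 219.0, 313.0, 273.0] [ 0.559 -0.192  0.061] 0.148
blue_box 0.95 [376.0, 196.0, 421.0, 258.0] [0.563 0.153 0.061] 0.145
red_guard 0.74 [280.0, 217.0, 303.0, 251.0] [ 0.536 -0.188  0.111] 0.155
red_guard 0.57 [162.0, 175.0, 195.0, 204.0] [ 0.286 -0.52   0.108] 0.151
red_guard_tab 0.79 [157.0, 171.0, 196.0, 204.0] [ 0.285 -0.52   0.109] 0.153
red_guard_tab 0.77 [281.0, 215.0, 302.0, 253.0] [ 0.536 -0.188  0.111] 0.155
blue_guard 0.38 [274.0, 219.0, 311.0, 275.0] [ 0.559 -0.193  0.061] 0.148
stamp 0.59 [318.0, 202.0, 340.0, 220.0] [ 0.417 -0.034  0.021] 0.057
jar 0.56 [440.0, 198.0, 457.0, 224.0] [0.536 0.344 0.059] 0.079
phone 0.7 [211.0, 238.0, 239.0, 281.0] [ 0.523 -0.406  0.009] 0.015
top [ 0.10992404 -0.0543994   1.76497565] [[-0.07, -0.98, 0.21], [-1.0, 0.07, -0.01], [-0.0, -0.21, -0.98]]
red_box 0.81 [329.0, 157.0, 370.0, 206.0] [ 0.515 -0.182  0.062] 0.138
red_box 0.7 [430.0, 236.0, 483.0, 268.0] [ 0.264 -0.498  0.063] 0.141
red_box 0.27 [190.0, 187.0, 203.0, 204.0] [0.516 0.35  0.071] 0.081
blue_box 0.86 [230.0, 161.0, 264.0, 214.0] [0.523 0.166 0.062] 0.141
red_guard 0.93 [340.0, 172.0, 361.0, 199.0] [ 0.51  -0.182  0.111] 0.156
red_guard 0.91 [443.0, 238.0, 479.0, 258.0] [ 0.268 -0.516  0.11 ] 0.154
red_guard_tab 0.98 [445.0, 239.0, 479.0, 257.0] [ 0.268 -0.515  0.111] 0.155
red_guard_tab 0.71 [344.0, 169.0, 360.0, 195.0] [ 0.509 -0.182  0.111] 0.157
blue_guard 0.71 [238.0, 171.0, 258.0, 204.0] [0.515 0.168 0.111] 0.155
stamp 0.61 [298.0, 212.0, 321.0, 229.0] [ 0.405 -0.028  0.022] 0.058
jar 0.6 [188.0, 188.0, 203.0, 202.0] [0.517 0.35  0.071] 0.081
phone 0.86 [403.0, 163.0, 425.0, 206.0] [ 0.516 -0.403  0.009] 0.018
```

View pics/a.png

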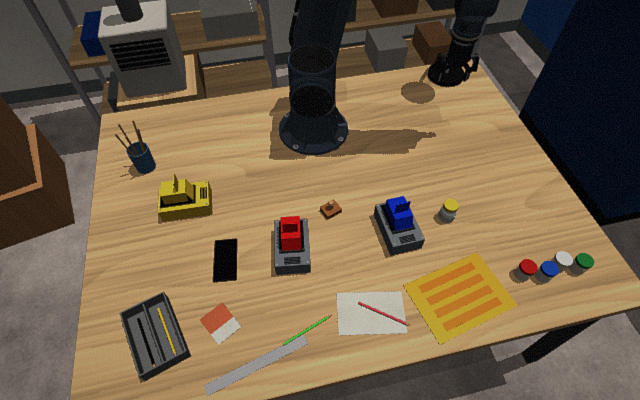

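View pics/b.png

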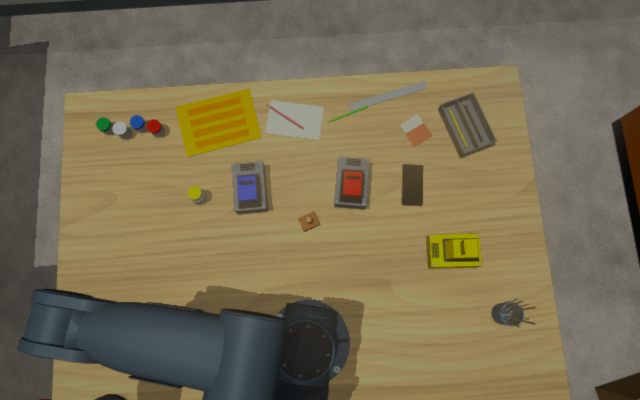

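Candidates: the red-guard box at scene (292,245) / top (352,183), the yellow one at scene (185,198) / top (455,250), and the blue one at scene (398,222). The first fits: grey steel box, red guard. I'll confirm it in a crop and fit its pose.

```bash
python3 - <<'E'
from h import *
for c in("scene","top"):
    im=dict(np.load(c+".npz")); P=pts(im)
    for n,ctr in(("red",(.53,-.187)),("blue",(.535,.16))):
        m=(np.hypot(P[...,0]-ctr[0],P[...,1]-ctr[1])<.12)&(P[...,2]>.05)&(P[...,2]<.2)
        rect=cv2.minAreaRect(P[m][:,:2].astype(np.float32)); print(c,n,np.round(rect[0],4),np.round(rect[1],4),round(rect[2],1))
        mp=m&(P[...,2]<.067); q=P[mp][:,:2]; rect=cv2.minAreaRect(q.astype(np.float32)); print('  panel',np.round(rect[0],4),np.round(rect[1],4),round(rect[2],1))
        col=im["color"].astype(int); g=m&((col[...,2]>2*col[...,0]) if n=="red" else (col[...,0]>2*col[...,2]))
        t=P[g&(P[...,2]>.102)&(P[...,2]<.118)][:,:2]; rect=cv2.minAreaRect(t.astype(np.float32)); print('  gtop',np.round(rect[0],4),np.round(rect[1],4),round(rect[2],1))
        t=P[g&(P[...,2]>.13)]; print('  tab',t.mean(0).round(4),t.min(0).round(3),t.max(0).round(3),len(t))
a=np.load("scene.npz")["color"][195:290,240:345]; b=np.load("top.npz")["color"][140:235,300:405]
cv2.imwrite("pics/c.png",cv2.resize(np.hstack([a,b]),None,fx=3.8,fy=3.8,interpolation=2))
E
```

```text
scene red [ 0.5323 -0.1884] [0.11   0.1734] 81.0
  panel [ 0.5323 -0.1884] [0.11   0.1734] 81.0
  gtop [ 0.514  -0.1849] [0.06   0.0879] 81.9
  tab [ 0.528  -0.1879  0.1448] [ 0.522 -0.21   0.13 ] [ 0.534 -0.165  0.162] 95
scene blue [0.5401 0.1683] [0.1699 0.1114] 1.5
  panel [0.5401 0.1683] [0.1699 0.1114] 1.5
  gtop [0.5213 0.1685] [0.0869 0.0624] 2.2
  tab [0.5349 0.167  0.1455] [0.531 0.146 0.13 ] [0.538 0.189 0.159] 76
top red [ 0.5308 -0.186 ] [0.11   0.1738] 81.0
  panel [ 0.5308 -0.186 ] [0.11   0.1738] 81.0
  gtop [ 0.5128 -0.1829] [0.0603 0.0845] 81.3
  tab [ 0.5246 -0.1861  0.1471] [ 0.52  -0.207  0.13 ] [ 0.529 -0.163  0.162] 45
top blue [0.5375 0.171 ] [0.1724 0.1113] 1.0
  panel [0.5375 0.171 ] [0.1724 0.1113] 1.0
  gtop [0.5004 0.1683] [0.0517 0.0359] 88.4<stdin>:10: RuntimeWarning: Mean of empty slice.
  ret = um.true_divide(
Traceback (most recent call last):
ValueError: zero-size array to reduction operation minimum which has no identity
```

```bash
python3 - <<'E'
from h import *
a=np.load("scene.npz")["color"][195:290,240:345]; b=np.load("top.npz")["color"][140:235,300:405]
cv2.imwrite("pics/c.png",cv2.resize(np.hstack([a,b]),None,fx=3.8,fy=3.8,interpolation=2))
s=env.get_state(); print(s["time_s"],s["position"],R.from_quat(s["ee_rot"]).as_matrix().round(3).tolist(),s["opening"])
E
```

```text
0.95 [0.11437896 0.48672372 0.23132481] [[-0.973, 0.229, -0.0], [0.229, 0.973, 0.0], [0.0, 0.0, -1.0]] 1.003590061306051
```

View pics/c.png

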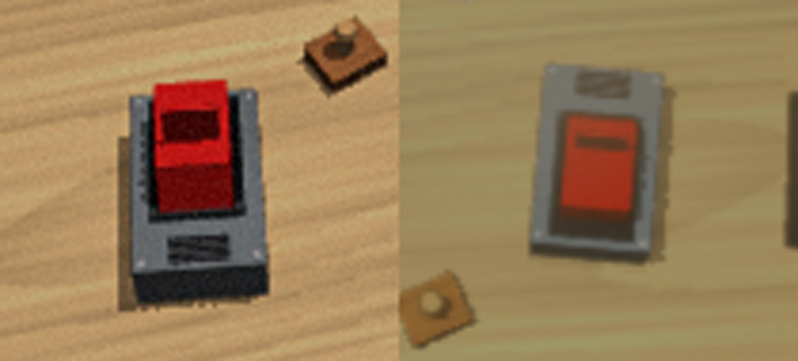

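The crop confirms it: the grey steel box with the red guard and tab. Box centre is about (0.5315, -0.187), yaw -9°. I'll close the fingers and go there.

Emit:
send_rows --pt "0.03 -0.04 0.01 2" --pt "0.06 -0.08 0.02 4.2" --pt "0.1 -0.12 0.02 4.2" --pt "0.14 -0.16 0.02 4.2" --pt "0.18 -0.2 0.02 4.2" --fingers 1

```text
time_s: 1.58
position: [0.2954, 0.2853, 0.2515]
ee_rot: [0.078, 0.997, 0.0, 0.0]
wrist_force: [0.4, 1.3, 0.6]
opening: 0.001
grip_force: 0.0
```

Emit:
send_rows --pt "0.03 -0.05 0 0" --pt "0.06 -0.1 0 0" --pt "0.09 -0.15 0 0" --pt "0.11 -0.2 0 0" --pt "0.13 -0.25 0 0"

```text
time_s: 2.2
position: [0.4249, 0.0349, 0.2515]
ee_rot: [0.079, 0.997, 0.0, 0.0]
wrist_force: [0.5, 0.7, 1.0]
opening: -0.001
grip_force: 0.0
```

Emit:
send_rows --pt "0.02 -0.05 0 0" --pt "0.03 -0.1 0 0" --pt "0.045 -0.15 0 0" --pt "0.058 -0.216 0 0" --pt "0.058 -0.216 0 0"

```text
time_s: 2.82
position: [0.4824, -0.1826, 0.2507]
ee_rot: [0.081, 0.997, -0.0, -0.0]
wrist_force: [0.7, 0.3, -0.2]
opening: -0.001
grip_force: 0.0
```

Emit:
send_rows --pt "0 0.003 -0.04 0" --pt "0 0.003 -0.08 0" --pt "0 0.003 -0.114 0" --pt "0 0.003 -0.114 0"

```text
time_s: 3.32
position: [0.4809, -0.1752, 0.1357]
ee_rot: [0.078, 0.997, 0.001, -0.002]
wrist_force: [0.4, 0.1, 1.5]
opening: -0.004
grip_force: 0.0
```

Emit:
send_rows --pt "0.015 -0.0023 0 0" --pt "0.03 -0.0047 0 0" --pt "0.04 -0.0063 0 0" --pt "0.05 -0.0079 0 0" --pt "0.06 -0.0095 0 0"

```text
time_s: 3.95
position: [0.543, -0.1858, 0.1378]
ee_rot: [0.079, 0.997, -0.0, 0.0]
wrist_force: [0.3, 0.3, 0.2]
opening: -0.001
grip_force: 0.4
```

```bash
python3 - <<'E'
from h import *
im=env.get_image("scene"); cv2.imwrite("pics/d.png",cv2.resize(im["color"][150:300,210:370],None,fx=3.5,fy=3.5,interpolation=2))
E
```

```text
(no output)
```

View pics/d.png

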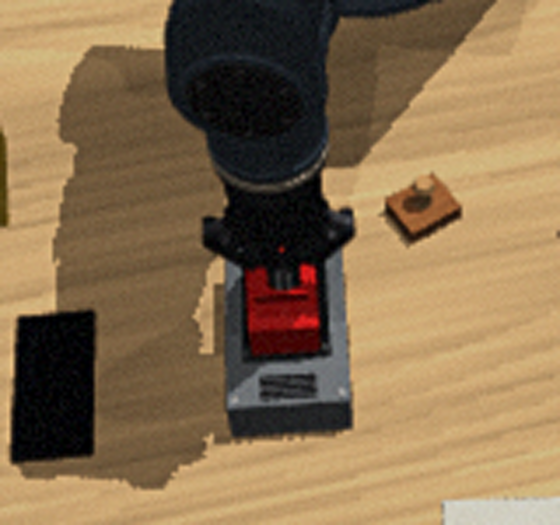

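The picture shows the finger on the robot's side of the tab at crop (285,275), centred, with the guard tipping. I'll push on.

Emit:
send_rows --pt "0.012 -0.0019 0 0" --pt "0.024 -0.0038 0 0" --pt "0.036 -0.0057 0 0" --pt "0.046 -0.0073 0 0" --pt "0.055 -0.0087 0 0"

```text
time_s: 4.62
position: [0.598, -0.1946, 0.1372]
ee_rot: [0.079, 0.997, 0.0, -0.0]
wrist_force: [0.3, -0.4, 1.0]
opening: 0.001
grip_force: 0.0
```

Emit:
send_rows --pt "0.008 -0.0013 0 0" --pt "0.016 -0.0025 0 0" --pt "0.022 -0.0035 0 0" --pt "0.022 -0.0035 0 0"

```text
time_s: 5.12
position: [0.6197, -0.198, 0.1372]
ee_rot: [0.079, 0.997, -0.0, -0.0]
wrist_force: [0.4, 0.4, -0.1]
opening: 0.002
grip_force: 0.0
```

```bash
python3 - <<'E'
from h import *
im=env.get_image("scene"); P=pts(im); cv2.imwrite("pics/e.png",cv2.resize(im["color"][150:300,210:370],None,fx=3.5,fy=3.5,interpolation=2))
c=im["color"].astype(int); g=(c[...,2]>2*c[...,0])&(c[...,2]>2*c[...,1])&(np.hypot(P[...,0]-.53,P[...,1]+.187)<.2)&(P[...,2]>.06)
q=P[g]; bx=(q[:,:2]-[.5315,-.187])@[.9877,-.1564]
print(len(q),bx.min(),bx.max(),q[:,2].max(), bx[q[:,2].argmax()], env.get_state()["wrist_force"])
E
```

```text
273 0.044220587559441256 0.1471156972749223 0.4684506591375267 0.1471156972749223 [-0.08040087 -0.29021075  0.36100407]
```

View pics/e.png

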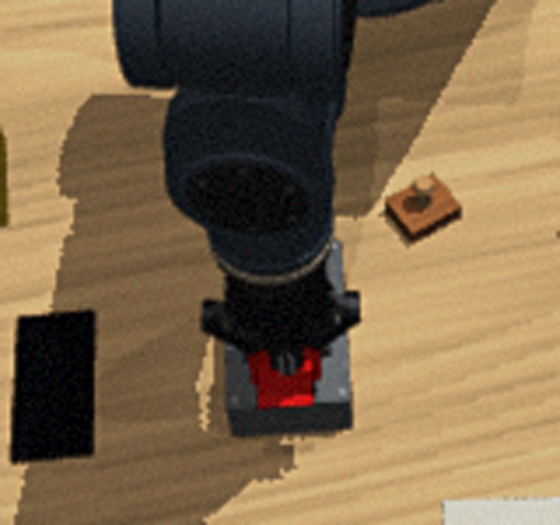

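The guard is tipped well past balance, with the tab pointing back at crop (287,395). I'll raise the finger, back off and check.

Emit:
send_rows --pt "0 0 0.02 0" --pt "0 0 0.045 0" --pt "0 0 0.085 0" --pt "0 0 0.12 0"

```text
time_s: 5.68
position: [0.619, -0.1979, 0.2589]
ee_rot: [0.079, 0.997, -0.0, 0.0]
wrist_force: [1.2, 0.7, -0.4]
opening: -0.001
grip_force: 0.0
```

Emit:
send_rows --pt "-0.05 0.0079 0 0" --pt "-0.1 0.0158 0 0" --pt "-0.15 0.0237 0 0" --pt "-0.158 0.025 0 0" --pt "-0.158 0.025 0 0"

```text
time_s: 6.3
position: [0.4614, -0.1731, 0.2579]
ee_rot: [0.079, 0.997, -0.0, 0.001]
wrist_force: [-0.6, -0.8, 0.3]
opening: -0.001
grip_force: 0.0
```

```bash
python3 - <<'E'
from h import *
a=[]
for n in("top","scene"):
    im=env.get_image(n); P=pts(im); c=im["color"].astype(int)
    d=np.hypot(P[...,0]-.53,P[...,1]+.187)
    g=(c[...,2]>2*c[...,0])&(c[...,2]>2*c[...,1])&(d<.2)&(P[...,2]>.06)&(P[...,2]<.2)
    q=P[g]; bx=(q[:,:2]-[.5315,-.187])@[.9877,-.1564]
    if len(q): print(n,len(q),bx.min(),bx.max(),q[:,2].max(), bx[q[:,2].argmax()])
    w=(c.min(-1)>150)&(d<.1)&(P[...,2]>.07)&(P[...,2]<.12); q=P[w]
    if len(q): print(' white',len(q),((q[:,:2]-[.5315,-.187])@np.array([[.9877,.1564],[-.1564,.9877]])).mean(0),q[:,2].mean())
    m=(d<.13)&(P[...,2]>.05)&(P[...,2]<.067); r=cv2.minAreaRect(P[m][:,:2].astype(np.float32)); print(r)
    a.append(cv2.resize(im["color"][130:250,290:410] if n=="top" else im["color"][170:290,230:350],(390,390),interpolation=2))
cv2.imwrite("pics/f.png",np.hstack(a)); print(env.get_state()["position"])
E
```

```text
((0.0, 0.0), (0.0, 0.0), 0.0)
scene 708 -0.06958707061636413 0.13577152837852682 0.16137555790182678 0.056925622190248895
 white 7 [-0.03385125 -0.0005643 ] 0.09503521321302699
((0.5312082767486572, -0.1880285143852234), (0.10988409072160721, 0.1740761697292328), 80.7129135131836)
[ 0.46224628 -0.17317809  0.25732618]
```

View pics/f.png

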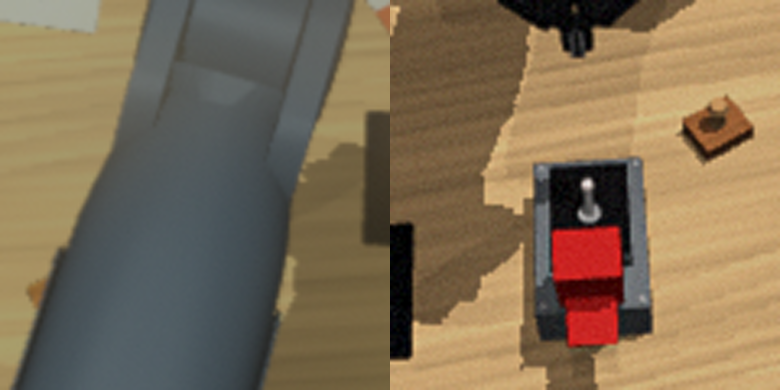

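The guard rests open, and the white toggle tip (right half, 588,185) is exposed and still off. The box hasn't moved. I'll lower the finger in front of the toggle and push.

Emit:
send_rows --pt "0 0 -0.05 0" --pt "0 0 -0.1 0" --pt "0 0 -0.15 0" --pt "0 0 -0.176 0" --pt "0 0 -0.176 0"

```text
time_s: 7.02
position: [0.4608, -0.1726, 0.0795]
ee_rot: [0.079, 0.997, 0.001, -0.002]
wrist_force: [0.1, 0.3, 1.1]
opening: -0.006
grip_force: 0.0
```

Emit:
send_rows --pt "0.01 -0.0016 0 0" --pt "0.018 -0.0029 0 0" --pt "0.026 -0.0041 0 0" --pt "0.034 -0.0054 0 0" --pt "0.04 -0.0063 0 0"

```text
time_s: 7.65
position: [0.5019, -0.1794, 0.0814]
ee_rot: [0.079, 0.997, -0.0, 0.0]
wrist_force: [-1.8, -0.3, 1.0]
opening: -0.002
grip_force: 1.0
```

Emit:
send_rows --pt "0.003 -0.0005 0 0" --pt "0.006 -0.001 0 0" --pt "0.008 -0.0013 0 0" --pt "0.008 -0.0013 0 0"

```text
time_s: 8.15
position: [0.507, -0.1801, 0.0807]
ee_rot: [0.079, 0.997, 0.0, -0.002]
wrist_force: [-15.2, 2.2, 7.5]
opening: -0.0
grip_force: 8.8
```

15 N means the toggle is at its stop. I'll back off, lift and look.

Emit:
send_rows --pt "-0.015 0.0024 0 0" --pt "-0.03 0.0048 0.02 0" --pt "-0.04 0.0063 0.07 0" --pt "-0.05 0.008 0.12 0" --pt "-0.05 0.008 0.176 0"

```text
time_s: 8.78
position: [0.4586, -0.1724, 0.2591]
ee_rot: [0.079, 0.997, 0.0, 0.0]
wrist_force: [2.1, -0.8, -0.7]
opening: 0.0
grip_force: 0.0
```

```bash
python3 - <<'E'
from h import *
im=env.get_image("scene"); P=pts(im); c=im["color"].astype(int)
d=np.hypot(P[...,0]-.53,P[...,1]+.187)
w=(c.min(-1)>140)&(d<.1)&(P[...,2]>.075)&(P[...,2]<.12); q=P[w]
print(' white',len(q),((q[:,:2]-[.5315,-.187])@np.array([[.9877,.1564],[-.1564,.9877]])),q[:,2])
m=(d<.13)&(P[...,2]>.05)&(P[...,2]<.067); print(cv2.minAreaRect(P[m][:,:2].astype(np.float32)))
cv2.imwrite("pics/g.png",cv2.resize(im["color"][190:290,240:340],(500,500),interpolation=2)); print(env.get_state()["position"])
E
```

```text
white 7 [[-0.00674684 -0.00211005]
 [-0.00809924  0.00087621]
 [-0.00770842  0.00398756]
 [-0.00415223 -0.00536637]
 [-0.00320784 -0.00222152]
 [-0.00286393  0.00087558]
 [-0.00567608  0.0037694 ]] [0.09744087 0.09485846 0.09511885 0.09614739 0.09731764 0.09750391
 0.09251274]
((0.5315542221069336, -0.188071146607399), (0.10973118245601654, 0.17404121160507202), 80.83690643310547)
[ 0.46063512 -0.17307414  0.26611489]
```

View pics/g.png

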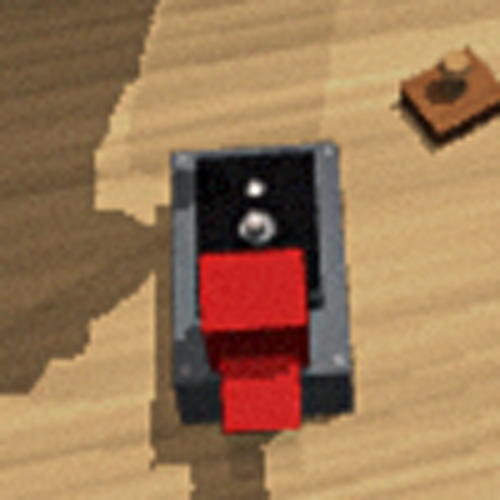

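The toggle tip at crop (256,225) is at box x ≈ -6, so it is fully on, and the box is in place. Next I'll go over the guard, down behind it, and pull.

Emit:
send_rows --pt "0.05 -0.0086 0 0" --pt "0.1 -0.017 0 0" --pt "0.15 -0.0257 0 0" --pt "0.2 -0.0343 0 0" --pt "0.2 -0.0343 0 0"

```text
time_s: 9.45
position: [0.6614, -0.207, 0.2549]
ee_rot: [0.078, 0.997, 0.0, -0.001]
wrist_force: [-0.6, -0.5, 0.2]
opening: 0.003
grip_force: 0.0
```

Emit:
send_rows --pt "0 0 -0.05 0" --pt "0 0 -0.1 0" --pt "0 0 -0.126 0" --pt "0 0 -0.126 0"

```text
time_s: 9.95
position: [0.6578, -0.2065, 0.13]
ee_rot: [0.079, 0.997, 0.0, -0.002]
wrist_force: [0.1, 0.3, 0.5]
opening: -0.003
grip_force: 0.0
```

Emit:
send_rows --pt "-0.012 0.0019 0 0" --pt "-0.024 0.0038 0.001 0" --pt "-0.036 0.0057 0.005 0" --pt "-0.048 0.0076 0.01 0" --pt "-0.06 0.0095 0.015 0"

```text
time_s: 10.58
position: [0.5988, -0.1973, 0.1473]
ee_rot: [0.079, 0.997, -0.0, 0.0]
wrist_force: [0.8, -0.8, -0.7]
opening: -0.001
grip_force: 0.1
```

Emit:
send_rows --pt "-0.01 0.0016 0.003 0" --pt "-0.02 0.0032 0.006 0" --pt "-0.03 0.0047 0.009 0" --pt "-0.04 0.0063 0.01 0" --pt "-0.05 0.0079 0.01 0"

```text
time_s: 11.2
position: [0.5487, -0.1894, 0.1563]
ee_rot: [0.079, 0.997, -0.0, -0.0]
wrist_force: [0.0, -0.1, -0.5]
opening: -0.004
grip_force: 0.0
```

Emit:
send_rows --pt "-0.012 0.0019 0 0" --pt "-0.024 0.0038 0 0" --pt "-0.036 0.0057 0 0" --pt "-0.048 0.0076 0 0" --pt "-0.06 0.0095 0 0"

```text
time_s: 11.82
position: [0.4886, -0.1799, 0.1563]
ee_rot: [0.079, 0.997, -0.0, 0.0]
wrist_force: [-0.9, -0.2, 0.0]
opening: -0.001
grip_force: 0.0
```

Emit:
send_rows --pt "0 0 0.03 0" --pt "0 0 0.08 0" --pt "-0.05 0.008 0.11 0" --pt "-0.1 0.016 0.11 0" --pt "-0.1 0.016 0.11 0"

```text
time_s: 12.45
position: [0.3867, -0.1635, 0.267]
ee_rot: [0.079, 0.997, -0.0, 0.001]
wrist_force: [1.4, -0.8, 0.0]
opening: -0.0
grip_force: 0.0
```

```bash
python3 - <<'E'
from h import *
im=env.get_image("scene"); P=pts(im); c=im["color"].astype(int)
d=np.hypot(P[...,0]-.53,P[...,1]+.187)
g=(c[...,2]>2*c[...,0])&(c[...,2]>2*c[...,1])&(d<.2)&(P[...,2]>.06)&(P[...,2]<.2); q=P[g]
print(q[:,2].max(), q[q[:,2]>.13].mean(0))
t=q[(q[:,2]>.1)&(q[:,2]<.12)]; print(np.percentile(t[:,2],[5,50,95]))
m=(d<.13)&(P[...,2]>.05)&(P[...,2]<.067); print(cv2.minAreaRect(P[m][:,:2].astype(np.float32)))
cv2.imwrite("pics/i.png",im["color"]); print(env.get_state())
E
```

```text
0.16040628340826313 [ 0.528001   -0.18739857  0.14548094]
[0.10337739 0.11164775 0.11594556]
((0.5332467555999756, -0.18834233283996582), (0.10976079851388931, 0.17191284894943237), 80.82125091552734)
{'time_s': 12.5, 'qpos': array([-3.99249550e-01,  4.58376747e-02, -1.38415766e-01,  1.38505259e+00,
        4.77118992e-05, -2.41134291e-01]), 'qd': array([ 0.00750651,  0.04885621,  0.04134366, -0.00787306,  0.00223119,
        0.00451599]), 'joint_torque': array([-6.18176144e-01, -5.68657243e+01,  4.71593714e+01,  7.26059005e-01,
       -4.79534827e-02, -1.11706671e-01]), 'position': array([ 0.38832031, -0.16381945,  0.26686352]), 'ee_rot': array([ 7.89752624e-02,  9.96876297e-01, -2.11891330e-04,  7.14785730e-04]), 'wrist_force': array([ 0.54379345, -0.09734861,  1.02138073]), 'torque': array([-0.01842425, -0.0568896 , -0.02562941]), 'grip_force': 0.0, 'opening': 0.0002699250098336828}
```

View pics/i.png

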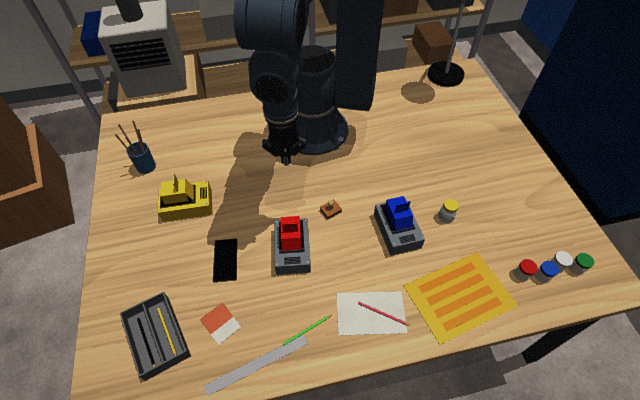

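The red guard at (292,235) is shut as at the start, its tab is back at its original position, everything else is unmoved, and the arm is clear. I'll hand it in.

```bash
python3 -c "
from plant import env
print(env.finish_job())"
```

```text
the job is handed in; nothing more can be done
None
```

The fume extractor is switched on and the job is handed in at about 12.5 s: the toggle was seen fully on before the red guard was tipped shut over it, and nothing else appeared moved; no verdict was returned.

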